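# Draw out, brake, load and release a fill-check shuttle

## Task

Put the sample cup into the fill-check shuttle: draw its spring-return carriage out to the outer stop by the T-bar grip of its brake lever, and push the grip down until the rubber foot bites on the brake strip and holds the carriage there by itself, pressing firmly but not so hard that the foot is crushed. With the carriage braked, set the cup upright in the nest and let go. Then flick the lever well up again so that the carriage runs home under the check head with the cup in it, and leave the things lying around where they are.

Things in the scene. Friction and masses are not known exactly. Their poses are not given: they have to be found in the camera images.
- shuttle: fixed bed of the shuttle: aluminium plate 200 x 340 x 12 mm with two round rails along its own y and a block at each end. Origin on the table; the bed spans x -75 to 125, y -170 to 170 mm. Own -x is the lever's side, facing the robot roughly; own +y points along the rails to the home end (left)
- check_head (a point): lowest point, mid-lens, of the check head (grey box 58 x 56 mm, lens tube below, top 195 mm over the table) that hangs 137 mm over the table above the home position, on a column at the bed's far edge. At home it bars loading from above (a seated cup passes under it, 28 mm to spare): carry the cup round its front
- carriage (a joint): travel of the carriage along the rails, m: 0 = home (left, under the head), 0.150 = outer stop (right). A spring pulls it home with 3.6 N at home, 5 N at the outer stop; it runs damped at about 0.2 m/s. Deck 100 x 110 mm, its top 55 mm over the table
- nest (a point): centre of the nest floor on the carriage, 55 mm over the table: the centre of the cup's underside belongs here. The nest is a white block 76 x 76 mm, 16 mm high, with a chamfered round bore of 51 mm, open at the top, floor = the deck
- brake_lever (a joint): angle of the brake lever, rad: 0 = fully up (arm 0.65 above level), grows as the grip goes down, level at 0.65, end of swing 0.90. Its friction hinge stays where it is left and takes about 5 N at the grip to swing either way. The foot meets the strip somewhere between 0.51 and 0.79: the strip is shimmed, its height is not reported and differs by up to 10 mm between starts
- lever_grip (a point): centre of the black T-bar grip at the lever's end, 85 mm from the pin to the lever's side: a round bar 17 mm thick and 40 mm long along the rails, with domed ends, so that pinched from above across its length (fingers one behind the other along the rails) it can turn between the fingers. Rides with the carriage; 103 mm over the table with the lever up, 52 mm when level, beyond the bed's edge
- lever_pin (a point): axis of the lever's hinge at the carriage's lever-side edge, 52 mm over the table. The axis runs along the rails, so the grip swings in the upright plane across them
- brake_foot: sprung domed rubber foot (21 mm across) under the arm, 36 mm from the pin; origin at its lowest point, 30 mm below the arm's middle. Once it meets the steel strip along the bed, the push at the grip rises about 4 N per mm. Pressed with 10 to 14 N at the grip (swing friction included) it holds the carriage for good; under 9 N it may slip; above 17 N (30 N on the foot) it is crushed
- sample_cup: white cup with a red lid, 54 mm tall; lid 60 mm across from 43 mm up, body tapering from 53 mm under the lid to 45 mm at the foot; 50 to 100 g. Origin: centre of its underside. Stands alone left of the shuttle near the table's front edge; the lidded cup by the bottles at the back is not it
- pen: bystander: black marker pen, 12x140x13, lying near the table's front edge, left (sizes in mm); origin at the centre of its underside
- pouch_a: bystander: filled pouch, 142x89x17, lying at the back right (sizes in mm); origin at the centre of its underside
- pouch_b: bystander: filled pouch, 142x89x17, lying at the front right (sizes in mm); origin at the centre of its underside
- notes: bystander: paper note pad, 68x100x12, lying at the right (sizes in mm); origin at the centre of its underside
- oil_bottle: bystander: small amber bottle, 52 across, 109 tall, standing right of the shuttle (sizes in mm); origin at the centre of its underside
- roll_clear: bystander: roll of packing tape, 72 across, 18 tall, lying behind the shuttle, right (sizes in mm); origin at the centre of its underside

How it is judged:
By the outcome, as a careful person would: the job done as asked, in the order asked, and still so for the second after the job is handed in, with the robot touching nothing.
It also fails if it takes over 67 s, if anything falls off the work surface, if the arm or the gripper's body presses on something with over 40 N, if the wrist force passes 120 N, or if a joint passes its speed limit or range.

## Robot

A 7-joint arm with a two-finger parallel gripper is mounted at the origin on a cart in front of the work surface, level with it; the furniture and walls round the work are solid. World frame = base frame: x ahead of the robot, y to its left, z up, the work surface at z = 0. Lengths are in m, angles in degrees, forces in N, time in s.
With the tool pointing down it reaches from about 0.4 to 0.85 m from the base axis. Payload 10.4 kg.
Tool frame: the origin (TCP) lies midway between the tips of the shut fingers; the grasp point (between the pads) lies 19 mm behind it (r.pinch_z is the x of the grasp point in the tool frame, in m); x points along the fingers, y is the direction in which the jaws open and shut, and the axes are right-handed (so a half turn about x gives the same grasp; the last joint's range is limited). The gripper opens to 87 mm and grips with 3 to 60 N. Pads are 19 mm wide; open, the fingers measure 117 mm over their backs; the gripper's body (75 mm by 190 mm) begins 51 mm behind the grasp point.
Start: joints at [-65.638, 19.034, -3.707, 83.658, 1.238, 77.344, -5.071], TCP at [0.271, 0.563, 0.223] pointing down, gripper open.
Joint ranges: [-148.97, 148.97], [-28.65, 121.19], [-84.17, 76.75], [9.2, 138.47], [-72.65, 252.65], [3.7, 117.97], [-149.18, 149.18]. Speed limits (degrees/s): [127.2, 127.2, 159.86, 159.86, 180, 180, 180].

## Interface

Orientations are given as a 3x3 rotation matrix whose columns are the frame's x, y, z axes.
In Python, from bench import r, vision, job gives the robot as it stands.
- The arm moves only by the shell command python3 -m jog 'ROWS' [FORCE]. ROWS is JSON, one flat list of numbers, 7 for each row, row after row: the turn, a rotation vector about the tool's x, y, z in degrees, then the shift along the tool's x, y, z in m, then the finger opening in m, from 0 to 0.087. A call has 1 to 8 rows; each row shifts and turns the commanded pose from where the row before left it, along the tool's axes as they then stand; what a row does not reach is not made up. A row lasts 1/12 s, in which the tool goes at most 41.7 mm and 7.16 degrees, less where a joint would pass 70% of its speed; a pose out of reach is approached as far as the arm can. A call is refused whole if a number of a shift passes 0.0417 or a number of a turn 7.16, either way. A call with a gripper value outside its range is refused whole. The fingers move at their own pace and stop on an object; FORCE is the grip in N (left out, the last holds). Time passes only in rows, so rows that do not move let the fingers close. It gives the time, the measured TCP pose, the force and the opening at its end, in the units of the state.
- r.state(): the state, without advancing time (a new reading comes with each control period).
- vision.camera(name): name is "side" or "top" or "wrist"; returns (picture, depth): 400x640x3 uint8, red, green, blue; 400x640 float32, m along the optical axis (not along the pixel's ray), 0 where there is no reading.
- vision.camera_params(name): a dict with "vfov" (degrees; the focal length in pixels is half the picture's height over the tangent of half this angle, whatever the lens; pixels are square), "cx", "cy" (the principal point, pixels), "camera_from_world" (4x4, takes a point from world to camera coordinates); the wrist camera has in their place "T_tool_cam" (4x4, takes a point from camera to tool coordinates, whose origin is the TCP and whose axes are the tool frame's). Camera axes: x right, y up, looking along -z (the intrinsics and any distortion apply to the point x, -y, -z); pixel columns grow to the right and rows downward; lengths in m; the calibration is good to about 2 mm. A picture is of the moment at which its call begins: read the wrist's pose just before it. camera_params takes no time and is no camera call.
- job.hand_in(): hands the job in, once; it reports no verdict.
The state is a dict: "time_s": time; "joints": joint angles; "joint_vel": joint speeds; "tau": joint torques, N m; "eef_pos": TCP position; "tcp_rot": TCP orientation; "force": force on the tool from outside, world axes, zero at the start; "wrist_torque": the same for the moment, N m; "finger_gap": finger opening in m.
Only numpy, scipy, OpenCV 4.12 (cv2) and the standard library are available. Lean on these libraries where they do the work, as an engineer would, in place of code of your own. Each camera call takes 0.05 s, during which the arm holds its last target. There are 200 camera calls.

## Working session

There is one attempt and no reset: what is moved stays moved. The work goes in short steps, Python scripts to look and compute and a shell command to move; the robot and the scene stay as the last step left them, time stands still between calls to the robot, and variables do not carry over. Pictures are saved under pics/ and viewed, about 8 in all and at most 12, crops included, and the job is handed in when it is done.

```bash
ls; mkdir -p pics; python3 - <<'E'
from bench import r,vision,job
import cv2,numpy as np
s=r.state()
for k in s: print(k,np.round(s[k],4).tolist())
print(r.pinch_z)
for n in("side","top"):
    p,d=vision.camera(n);cv2.imwrite(f"pics/{n}0.png",p[:,:,::-1]);np.savez(f"pics/{n}0.npz",p=p,d=d)
    print(n,vision.camera_params(n))
print(vision.camera_params("wrist"))
E
```

```text
pics
time_s 0.0
joints [-65.6375, 19.0714, -3.7072, 83.7059, 1.2372, 77.3434, -5.0713]
joint_vel [-0.04, 0.0388, 0.0317, -0.0878, -0.049, 0.0455, -0.0686]
tau [0.0, -62.3268, 0.0247, -38.9899, -0.0613, 0.0398, 0.0001]
eef_pos [0.2705, 0.563, 0.2218]
tcp_rot [[-0.0006, 0.433, 0.9014], [-0.0013, 0.9014, -0.433], [-1.0, -0.0014, 0.0001]]
force [0.2083, -0.0436, 0.2684]
wrist_torque [-0.0265, -0.0373, -0.0017]
finger_gap 0.0871
-0.0187
side {'vfov': 46.73368012249734, 'cx': 320.5182584440636, 'cy': 195.34884935153858, 'camera_from_world': array([[-0.9998059 , -0.01905915,  0.00499042,  0.43014273],
       [ 0.01337742, -0.47077178,  0.8821536 , -0.21575387],
       [-0.01446374,  0.88204914,  0.47093537, -0.87329518],
       [ 0.        ,  0.        ,  0.        ,  1.        ]])}
top {'vfov': 52.57778889368407, 'cx': 318.5338751417413, 'cy': 205.2770506289391, 'camera_from_world': array([[ 1.32600921e-04, -9.99335508e-01,  3.64489236e-02,
        -2.80949708e-01],
       [ 9.91807439e-01,  4.78748101e-03,  1.27652198e-01,
        -4.50559914e-01],
       [-1.27741872e-01,  3.61333867e-02,  9.91149026e-01,
        -1.04771730e+00],
       [ 0.00000000e+00,  0.00000000e+00,  0.00000000e+00,
         1.00000000e+00]])}
{'vfov': 59.65547918562313, 'cx': 319.2375601733783, 'cy': 201.7909754912767, 'T_tool_cam': array([[ 9.23942227e-04,  2.85606588e-01, -9.58346505e-01,
        -1.62946970e-01],
       [ 9.99999559e-01, -1.04583929e-04,  9.32931832e-04,
         1.12678957e-03],
       [ 1.66223834e-04, -9.58346945e-01, -2.85606558e-01,
        -7.85025156e-02],
       [ 0.00000000e+00,  0.00000000e+00,  0.00000000e+00,
         1.00000000e+00]])}
```

View pics/top0.png

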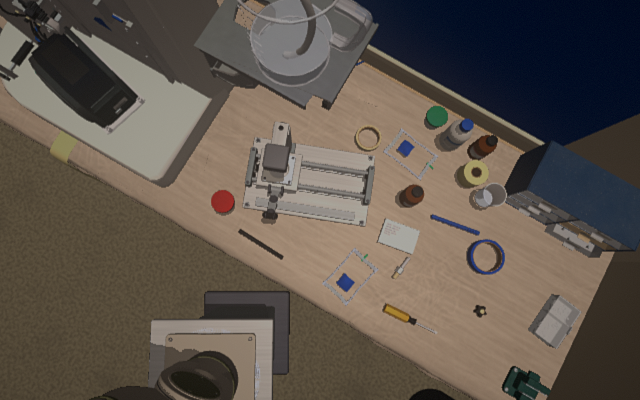

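View pics/side0.png

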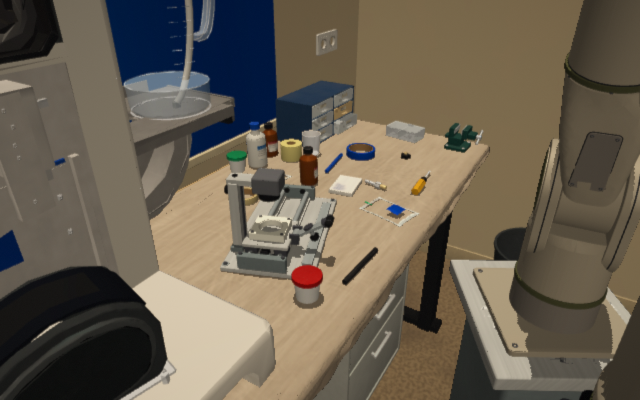

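The top view shows the red lid at (223,202) and the shuttle spanning (245–375, 125–225), with the check head at (277,155) and the lever at about (272,205). The side view agrees: cup at (307,285), grip near (330,222).

```bash
cat > h.py <<'E'
import numpy as np,cv2
from bench import r,vision
def K(n):
    c=vision.camera_params(n); return 200/np.tan(np.radians(c["vfov"]/2)),c["cx"],c["cy"],c
def camT(n,s=None):
    f,cx,cy,c=K(n)
    if n!="wrist": return np.linalg.inv(c["camera_from_world"])
    s=s or r.state(); T=np.eye(4);T[:3,:3]=s["tcp_rot"];T[:3,3]=s["eef_pos"]
    return T@c["T_tool_cam"]
def cloud(n,d,T):
    f,cx,cy,_=K(n); v,u=np.mgrid[0:400,0:640]
    P=np.stack([(u-cx)/f*d,-(v-cy)/f*d,-d],-1)
    W=P@T[:3,:3].T+T[:3,3]; W[d==0]=np.nan; return W
def ray(n,uv,z,T):
    f,cx,cy,_=K(n); uv=np.atleast_2d(uv)
    D=np.stack([(uv[:,0]-cx)/f,-(uv[:,1]-cy)/f,-np.ones(len(uv))],-1)@T[:3,:3].T
    return T[:3,3]+D*((z-T[2,3])/D[:,2])[:,None]
E
python3 - <<'E'
from h import *
a=np.load("pics/top0.npz");p=a["p"];d=a["d"];T=camT("top");W=cloud("top",d,T)
hsv=cv2.cvtColor(p,cv2.COLOR_RGB2HSV)
m=((hsv[...,0]<6)|(hsv[...,0]>174))&(hsv[...,1]>180)&(hsv[...,2]>90);m[:,:200]=0;m[:,250:]=0
v,u=np.nonzero(m);print("lid",u.mean(),v.mean(),len(u),np.nanmedian(W[m],0),ray("top",[u.mean(),v.mean()],.054,T))
w=ray("top",np.c_[u,v],.054,T);print(np.ptp(w,0))
reg=np.zeros(m.shape,bool);reg[118:235,235:385]=1
z=W[...,2]
print("table z",np.nanmedian(z[240:260,200:230]))
pl=reg&(z>.007)&(z<.020)
pts=W[pl][:,:2].astype(np.float32)
rc=cv2.minAreaRect(pts);print("bed",rc);print(cv2.boxPoints(rc))
hd=reg&(z>.17)&(z<.21);print("head top",np.nanmean(W[hd],0),hd.sum(),cv2.minAreaRect(W[hd][:,:2].astype(np.float32)))
dk=reg&(p.max(2)<70)&(z>.06)&(z<.15);print("dark",dk.sum(),np.nanmean(W[dk],0))
for nm,lo,hi in(("deck",.05,.06),("nest",.066,.076)):
    q=reg&(z>lo)&(z<hi);print(nm,q.sum(),cv2.minAreaRect(W[q][:,:2].astype(np.float32)))
c=cv2.resize(p[110:240,230:390],None,fx=4.8,fy=4.4,interpolation=cv2.INTER_CUBIC);cv2.imwrite("pics/c1.png",c[:,:,::-1])
E
```

```text
lid 222.3623595505618 201.1629213483146 356 [ 0.45836921 -0.02854414  0.05394698] [[ 0.4582662  -0.02862873  0.054     ]]
[0.05264666 0.05455858 0.        ]
table z -0.7461237187213705
bed ((0.5272857546806335, -0.26112765073776245), (0.30492573976516724, 0.3968190848827362), 0.379282683134079)
[[ 0.37351283 -0.06373172]
 [ 0.3761396  -0.4605421 ]
 [ 0.68105865 -0.45852357]
 [ 0.67843187 -0.06171319]]
head top [ 0.56258647 -0.17814747  0.18953631] 992 ((0.5719426274299622, -0.17880192399024963), (0.05586930736899376, 0.1153685599565506), 81.28118133544922)
dark 217 [ 0.47143591 -0.16679078  0.09411327]
deck 675 ((0.568455696105957, -0.24220193922519684), (0.17120665311813354, 0.32452037930488586), 22.984207153320312)
nest 375 ((0.5374288558959961, -0.18157753348350525), (0.07707726210355759, 0.16740278899669647), 57.695003509521484)
```

View pics/c1.png

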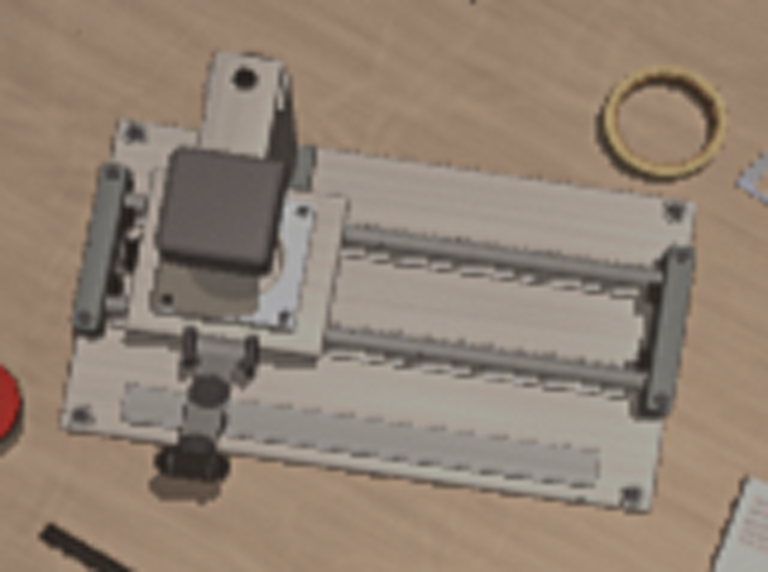

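The enlarged top view shows the bed corners at crop (122,120), (692,205), (650,508) and (65,430). The black T-grip is centred at about (193,462), with the lever up and the carriage at home.

```bash
python3 - <<'E'
from h import *
T=camT("top")
f=lambda c,z:ray("top",np.array(c,float)/[4.8,4.4]+[230,110],z,T)
B=f([[122,120],[692,205],[650,508],[65,430]],.012)   # far-home, far-out, near-out, near-home
loc=np.array([[125,170],[125,-170],[-75,-170],[-75,170]])/1e3
print(B)
# rigid 2D fit
a=loc-loc.mean(0);b=B[:,:2]-B[:,:2].mean(0)
th=np.arctan2((a[:,0]*b[:,1]-a[:,1]*b[:,0]).sum(),(a*b).sum());R=np.array([[np.cos(th),-np.sin(th)],[np.sin(th),np.cos(th)]])
o=B[:,:2].mean(0)-R@loc.mean(0);print("yaw",np.degrees(th),"origin",o,"res mm",1e3*(loc@R.T+o-B[:,:2]))
for nm,c,z in(("grip",[193,462],.105),("head",[221,210],.195),("nestcorner",[285,318],.071)):
    w=f(c,z)[0];print(nm,w,"local",R.T@(w[:2]-o))
np.savez("shuttle.npz",R=R,o=o)
E
```

```text
[[ 0.64323014 -0.10561171  0.012     ]
 [ 0.5914984  -0.43560135  0.012     ]
 [ 0.39935413 -0.40829275  0.012     ]
 [ 0.44642597 -0.07756023  0.012     ]]
yaw -8.401016612029796 origin [ 0.49539542 -0.253114  ] res mm [[ 0.66109542  2.41100006]
 [ 2.71863239 -3.95107444]
 [-2.99104418 -2.03955938]
 [-0.38868363  3.57963375]]
grip [ 0.41725026 -0.15749546  0.105     ] local [-0.09127656  0.08317547]
head [ 0.54013911 -0.17630063  0.195     ] local [0.0330411  0.08252622]
nestcorner [ 0.50623831 -0.20285484  0.071     ] local [0.00338365 0.05130402]
```

```bash
python3 - <<'E'
from h import *
a=np.load("pics/top0.npz");W=cloud("top",a["d"],camT("top")).reshape(-1,3);W=W[~np.isnan(W[:,0])]
ys=np.arange(.5,-.31,-.1)
print("      "+" ".join(f"{y:6.2f}" for y in ys))
for x in np.arange(.15,.8,.1):
    print(f"{x:.2f} "," ".join("%6.2f"%(W[(abs(W[:,0]-x)<.05)&(abs(W[:,1]-y)<.05)][:,2].max(initial=-9)) for y in ys))
E
```

```text
0.50   0.40   0.30   0.20   0.10   0.00  -0.10  -0.20  -0.30
0.15   -0.74  -0.74  -0.73   0.00   0.47   0.47   0.02   0.01   0.01
0.25   -0.74  -0.74  -0.74  -0.74  -0.74  -0.74   0.01   0.01   0.02
0.35   -0.74  -0.73  -0.74  -0.74   0.01   0.01   0.02   0.02   0.01
0.45   -0.73  -0.74   0.00   0.01   0.01   0.06   0.11   0.11   0.04
0.55   -0.00   0.01   0.09   0.09   0.09   0.01   0.20   0.20   0.04
0.65    0.09   0.09   0.26   0.25   0.09   0.09   0.57   0.57   0.57
0.75    0.16   0.24   0.41   0.45   0.46   0.49   0.38   0.40   0.45
```

```bash
python3 -m jog '[-5.8,0,0,0,0,0,0.065, -5.8,0,0,0,-0.02,0.01,0.065, -5.7,0,0,0,-0.036,0.02,0.065, 0,0,0,0,-0.036,0.0204,0.065, 0,0,0,0,-0.036,0.0204,0.065, 0,0,0,0,-0.036,0.0204,0.065, 0,0,0,0,-0.036,0.0204,0.065, 0,0,0,0,-0.036,0.0204,0.065]' && python3 -m jog '[0,0,0,0,-0.036,0.0204,0.065, 0,0,0,0,-0.036,0.0204,0.065, 0,0,0,0,-0.036,0.0204,0.065, 0,0,0,0,-0.036,0.0204,0.065, 0,0,0,0,-0.036,0.0204,0.065, 0,0,0,0,-0.02,0.01,0.065, 0,0,0,0,0,0,0.065, 0,0,0,0,0,0,0.065]'; python3 -c "
from bench import r;import numpy as np
s=r.state();print(np.round(s['tcp_rot'],3),s['joints'])"
```

```text
time_s: 0.77
eef_pos: [0.3588, 0.3064, 0.2223]
tcp_rot: [[-0.0, 0.145, 0.989], [0.0, 0.989, -0.145], [-1.0, 0.0, -0.0]]
force: [0.6, -0.3, 0.0]
finger_gap: 0.065
time_s: 1.43
eef_pos: [0.4404, 0.0933, 0.2224]
tcp_rot: [[-0.0, 0.148, 0.989], [0.0, 0.989, -0.148], [-1.0, 0.0, -0.0]]
force: [0.1, 0.8, 0.2]
finger_gap: 0.0648
[[-0.     0.148  0.989]
 [ 0.     0.989 -0.148]
 [-1.     0.    -0.   ]] [-35.41116227  -4.16578263  16.95273984 109.47984355   1.23674638
  74.52744673  62.65181236]
```

```bash
python3 -m jog '[0,0,0,0,-0.036,0.002,0.065, 0,0,0,0,-0.036,0.002,0.065, 0,0,0,0,-0.036,0.002,0.065, 0,0,0,0,-0.036,0.002,0.065, 0,0,0,0,-0.036,0.002,0.065, 0,0,0,0,-0.036,0.002,0.065, 0,0,0,0,-0.035,0.002,0.065, 0,0,0,0,0,0,0.065]'; python3 - <<'E'
from h import *
s=r.state();p,d=vision.camera("wrist");np.savez("pics/w1.npz",p=p,d=d,T=camT("wrist",s));cv2.imwrite("pics/w1.png",p[:,:,::-1])
print(s["eef_pos"],s["force"],s["joints"])
E
```

```text
time_s: 2.1
eef_pos: [0.4168, -0.161, 0.2228]
tcp_rot: [[0.001, 0.151, 0.989], [-0.001, 0.989, -0.151], [-1.0, -0.001, 0.001]]
force: [-0.5, -0.7, 0.7]
finger_gap: 0.0645
[ 0.41677291 -0.16102048  0.2227852 ] [-0.53514124 -0.67580422  0.69878636] [-22.21388754  -6.84915068  35.30806585 110.69391861   4.14532582
  74.89202584  93.14399745]
```

View pics/w1.png

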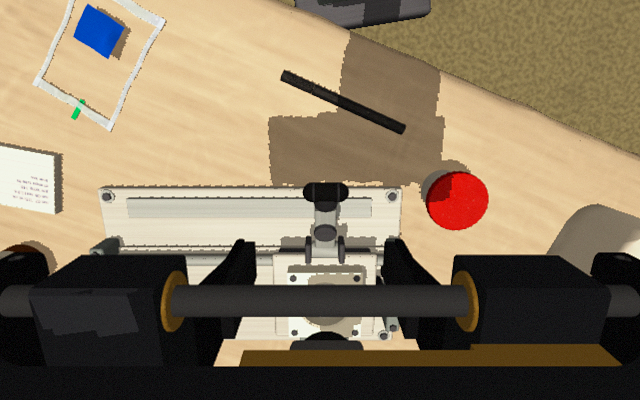

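The wrist view shows the grip at (326,192), with the bed's near edge level in the picture, so the yaw is right. The lid is at (457,201) and the pen at (343,103).

```bash
python3 - <<'E'
from h import *
a=np.load("pics/w1.npz");p=a["p"];d=a["d"];T=a["T"];W=cloud("wrist",d,T)
S=np.load("shuttle.npz");L=lambda w:S["R"].T@(w[:2]-S["o"])
g=np.zeros(d.shape,bool);g[178:212,298:354]=1
m=g&(p.max(2)<75)&(W[...,2]>.07);v,u=np.nonzero(m)
print("grip px",u.min(),u.max(),v.min(),v.max(),"z",np.nanpercentile(W[m][:,2],[5,50,95]),np.nanmean(W[m],0))
c=ray("wrist",[(u.min()+u.max())/2,v.mean()],.103,T)[0];print("grip",c,L(c));e=ray("wrist",[[u.min(),191],[u.max(),191]],.103,T);print(np.linalg.norm(e[0]-e[1]))
hsv=cv2.cvtColor(p,cv2.COLOR_RGB2HSV);m=((hsv[...,0]<6)|(hsv[...,0]>174))&(hsv[...,1]>150)&(hsv[...,2]>60);m[:,:400]=0;m[250:]=0
c,_=cv2.findContours(m.astype(np.uint8),0,2);c=max(c,key=cv2.contourArea);(x,y),rad=cv2.minEnclosingCircle(c);q=ray("wrist",[[x,y],[x+rad,y]],.054,T);print("lid",q[0],np.linalg.norm(q[0]-q[1]))
b=ray("wrist",[[100,188],[402,187]],.012,T);print("bed near corners",b,L(b[0]),L(b[1]),np.linalg.norm(b[0]-b[1]),np.degrees(np.arctan2(*(b[1]-b[0])[:2])))
n=ray("wrist",[[287,272],[375,272]],.071,T);print("nest near corners",n,np.linalg.norm(n[0]-n[1]),L(n[0]),L(n[1]))
E
```

```text
grip px 303 347 182 211 z [0.09693122 0.10217269 0.10484021] [ 0.41794704 -0.15533677  0.10161052]
grip [ 0.41747104 -0.15552152  0.103     ] [-0.09134655  0.08516049]
0.03686834444912107
lid [ 0.4554891  -0.02887097  0.054     ] 0.03096914124521732
bed near corners [[ 0.39750226 -0.4027938   0.012     ]
 [ 0.44667316 -0.07262531  0.012     ]] [-0.07497443 -0.16237595] [-0.07456896  0.17143364] 0.3338098364640348 8.470612220637749
nest near corners [[ 0.50005079 -0.20575856  0.071     ]
 [ 0.51329482 -0.11862384  0.071     ]] 0.08813549131291101 [-0.00231323  0.04752745] [-0.00194176  0.13566216]
```

```bash
python3 -m jog '[0,0,0,0.036,0.0055,-0.002,0.065, 0,0,0,0.036,0,0,0.065, 0,0,0,0.036,0,0,0.065, 0,0,0,0.02,0,0,0.065, 0,0,0,0.009,0,0,0.065, 0,0,0,0,0,0,0.065, 0,0,0,0,0,0,0.065]' && python3 -m jog '[0,0,0,0,0,0,0.03, 0,0,0,0,0,0,0.03, 0,0,0,0,0,0,0.03, 0,0,0,0,0,0,0.03, 0,0,0,0,0,0,0.03]' 30
```

```text
time_s: 2.73
eef_pos: [0.4172, -0.1494, 0.0861]
tcp_rot: [[0.0, 0.144, 0.99], [-0.0, 0.99, -0.144], [-1.0, -0.0, 0.0]]
force: [0.8, -0.7, -0.0]
finger_gap: 0.0652
time_s: 3.15
eef_pos: [0.4167, -0.154, 0.0864]
tcp_rot: [[0.002, 0.147, 0.989], [-0.005, 0.989, -0.147], [-1.0, -0.004, 0.002]]
force: [-3.2, -24.8, 2.2]
finger_gap: 0.0397
```

```bash
python3 -m jog '[0,0,0,0,-0.007,0,0.03, 0,0,0,0,-0.013,0,0.03, 0,0,0,0,-0.013,0,0.03, 0,0,0,0,-0.013,0,0.03, 0,0,0,0,-0.013,0,0.03, 0,0,0,0,-0.013,0,0.03, 0,0,0,0,-0.013,0,0.03, 0,0,0,0,-0.013,0,0.03]' && python3 -m jog '[0,0,0,0,-0.013,0,0.03, 0,0,0,0,-0.013,0,0.03, 0,0,0,0,-0.013,0,0.03, 0,0,0,0,-0.012,0,0.03, 0,0,0,0,-0.007,0,0.03, 0,0,0,0,0,0,0.03, 0,0,0,0,0,0,0.03]'; python3 -c "
from bench import r;import numpy as np
s=r.state();print(np.round(s['eef_pos'],4),np.round(s['force'],2))"
```

```text
time_s: 3.82
eef_pos: [0.4025, -0.2461, 0.0859]
tcp_rot: [[-0.0, 0.144, 0.99], [0.003, 0.99, -0.144], [-1.0, 0.003, -0.001]]
force: [-2.4, 7.5, 7.5]
finger_gap: 0.0376
time_s: 4.4
eef_pos: [0.3936, -0.3039, 0.0858]
tcp_rot: [[-0.001, 0.145, 0.989], [0.002, 0.989, -0.145], [-1.0, 0.002, -0.001]]
force: [-3.7, 5.4, 8.0]
finger_gap: 0.0379
[ 0.3936 -0.3039  0.0858] [-3.74  5.36  8.04]
```

```bash
python3 -m jog '[0,0,0,0,-0.002,0,0.03, 0,0,0,0,-0.001,0,0.03, 0,0,0,0,0,0,0.03]'; python3 - <<'E'
from h import *
s=r.state();print(np.round(s['eef_pos'],4),np.round(s['force'],2))
p,d=vision.camera("wrist");np.savez("pics/w2.npz",p=p,d=d,T=camT("wrist",s));cv2.imwrite("pics/w2.png",p[:,:,::-1])
E
```

```text
time_s: 4.65
eef_pos: [0.3933, -0.3046, 0.0854]
tcp_rot: [[-0.002, 0.143, 0.99], [0.006, 0.99, -0.143], [-1.0, 0.005, -0.003]]
force: [-4.8, 13.2, 9.1]
finger_gap: 0.0377
[ 0.3933 -0.3046  0.0854] [-4.81 13.16  9.1 ]
```

View pics/w2.png

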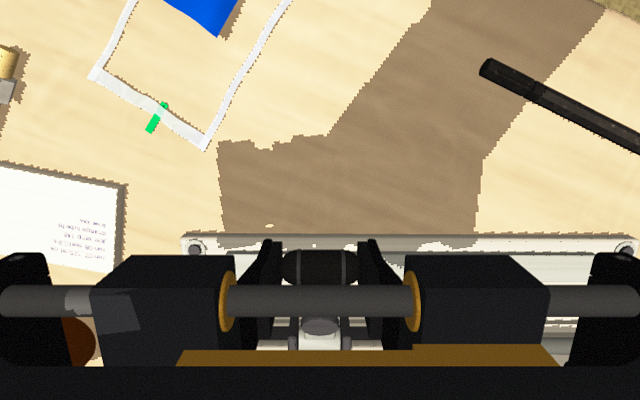

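The wrist view shows the grip between the fingers at (320,268). The carriage is on the outer stop, since the force rose 8 N with only 0.7 mm of motion. Next I swing the lever down along its arc.

```bash
python3 -m jog '[0,0,0,0.0053,0,-0.0037,0.03, 0,0,0,0.0054,0,-0.0032,0.03, 0,0,0,0.0057,0,-0.0028,0.03, 0,0,0,0.0059,0,-0.0024,0.03, 0,0,0,0.006,0,-0.0019,0.03, 0,0,0,0.0062,0,-0.0016,0.03, 0,0,0,0,0,0,0.03, 0,0,0,0,0,0,0.03]' ; python3 -c "
from bench import r;import numpy as np
s=r.state();print(np.round(s['eef_pos'],4),np.round(s['force'],2))"
```

```text
time_s: 5.37
eef_pos: [0.3804, -0.3026, 0.051]
tcp_rot: [[0.003, 0.143, 0.99], [0.003, 0.99, -0.143], [-1.0, 0.003, 0.002]]
force: [8.9, 8.8, -5.3]
finger_gap: 0.0374
[ 0.3804 -0.3026  0.051 ] [ 8.88  8.81 -5.34]
```

```bash
python3 -m jog '[0,0,0,0.002,0,0.001,0.03, 0,0,0,0.002,0,0.0005,0.03, 0,0,0,0,0,0,0.03, 0,0,0,0,0,0,0.03]' ; python3 -m jog '[0,0,0,0.0015,0,0,0.03, 0,0,0,0,0,0,0.03]'
```

```text
time_s: 5.7
eef_pos: [0.3802, -0.3026, 0.0467]
tcp_rot: [[-0.0, 0.143, 0.99], [0.005, 0.99, -0.143], [-1.0, 0.004, -0.001]]
force: [1.5, 10.9, 0.1]
finger_gap: 0.0376
time_s: 5.87
eef_pos: [0.3801, -0.3026, 0.0453]
tcp_rot: [[-0.0, 0.143, 0.99], [0.005, 0.99, -0.143], [-1.0, 0.005, -0.001]]
force: [0.0, 10.9, 2.6]
finger_gap: 0.0379
```

```bash
python3 -m jog '[0,0,0,0.0015,0,0,0.03, 0,0,0,0,0,0,0.03]';python3 -m jog '[0,0,0,0.0015,0,0,0.03, 0,0,0,0,0,0,0.03]'
```

```text
time_s: 6.03
eef_pos: [0.3801, -0.3026, 0.0438]
tcp_rot: [[-0.0, 0.143, 0.99], [0.005, 0.99, -0.143], [-1.0, 0.005, -0.001]]
force: [1.4, 11.1, 2.8]
finger_gap: 0.0381
time_s: 6.2
eef_pos: [0.3801, -0.3026, 0.0423]
tcp_rot: [[-0.0, 0.143, 0.99], [0.005, 0.99, -0.143], [-1.0, 0.005, -0.001]]
force: [0.4, 10.9, 4.0]
finger_gap: 0.0378
```

```bash
for i in 1; do python3 -m jog '[0,0,0,0.0015,0,0,0.03, 0,0,0,0,0,0,0.03]'|grep -E "pos|force"; python3 -m jog '[0,0,0,0.0015,0,0,0.03, 0,0,0,0,0,0,0.03]'|grep -E "pos|force"; done
```

```text
eef_pos: [0.3801, -0.3026, 0.0408]
force: [1.0, 10.7, 3.4]
eef_pos: [0.3801, -0.3026, 0.0393]
force: [1.0, 10.5, 3.8]
```

```bash
python3 -m jog '[0,0,0,0.0015,0,0,0.03, 0,0,0,0,0,0,0.03]'|grep -E "pos|force"
```

```text
eef_pos: [0.3801, -0.3026, 0.0378]
force: [0.1, 11.0, 2.9]
```

```bash
python3 -m jog '[0,0,0,0.001,0,0,0.03, 0,0,0,0,0,0,0.03]'|grep -E "pos|force"
```

```text
eef_pos: [0.3801, -0.3026, 0.0369]
force: [0.7, 11.6, 4.3]
```

```bash
python3 -m jog '[0,0,0,0.0015,0,0,0.03, 0,0,0,0,0,0,0.03]'|grep -E "pos|force"; python3 -m jog '[0,0,0,0.0015,0,0,0.03, 0,0,0,0,0,0,0.03]'|grep -E "pos|force"
```

```text
eef_pos: [0.3802, -0.3026, 0.0353]
force: [1.3, 11.1, 1.8]
eef_pos: [0.3803, -0.3026, 0.0339]
force: [1.3, 10.6, 1.8]
```

```bash
python3 -m jog '[0,0,0,0.0015,0,0,0.03, 0,0,0,0,0,0,0.03]'|grep -E "pos|force"
```

```text
eef_pos: [0.3804, -0.3026, 0.0324]
force: [2.3, 11.2, 1.6]
```

```bash
python3 -m jog '[0,0,0,0.0015,0,0,0.03, 0,0,0,0,0,0,0.03]'|grep -E "pos|force"
```

```text
eef_pos: [0.3805, -0.3026, 0.0309]
force: [1.2, 10.8, 1.9]
```

```bash
python3 - <<'E'
from h import *
s=r.state();p,d=vision.camera("wrist");T=camT("wrist",s);W=cloud("wrist",d,T);a=np.load("pics/w2.npz");W2=cloud("wrist",a["d"],a["T"])
for w in(W2,W): print("grip top z",np.nanpercentile(w[252:282,300:340,2],[10,50,90]), [np.round(np.nanmedian(w[v,300:340],0),4).tolist() for v in range(245,286,6)])
q,e=vision.camera("side");
c=np.vstack([p[200:360,160:480],cv2.resize(q[170:280,220:380],(320,220),interpolation=cv2.INTER_CUBIC)])
cv2.imwrite("pics/w3.png",cv2.resize(c,None,fx=1.5,fy=1.5)[:,:,::-1])
E
```

```text
grip top z [0.09792677 0.10229614 0.10370491] [[0.418, -0.3067, 0.0126], [0.3853, -0.3024, 0.0953], [0.3866, -0.3027, 0.0994], [0.3885, -0.3029, 0.1015], [0.391, -0.3033, 0.1027], [0.3936, -0.3037, 0.1035], [0.3973, -0.3042, 0.1026]]
grip top z [0.00096395 0.05011139 0.05348841] [[0.387, -0.3024, 0.0009], [0.3907, -0.303, 0.0009], [0.3946, -0.3036, 0.001], [0.3752, -0.3009, 0.0484], [0.3768, -0.3012, 0.051], [0.3788, -0.3015, 0.0529], [0.3814, -0.3018, 0.0537]]
```

View pics/w3.png

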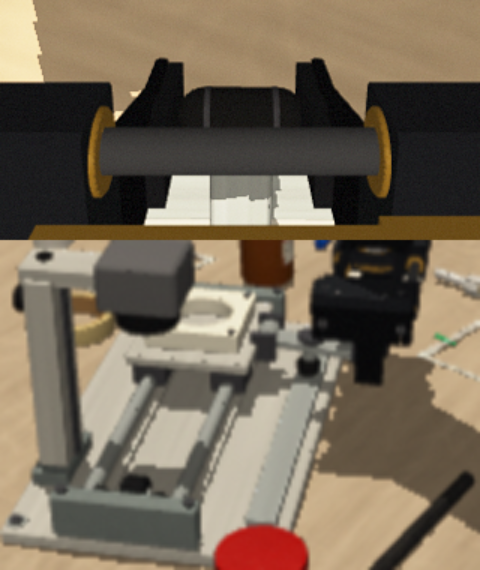

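The wrist crop shows the grip still between the fingers, and the lower side-view crop shows the carriage out and the lever about level. The depth readings put the grip centre at about z 0.0455 (lever about 0.73). The foot has not met the strip yet, so I continue.

```bash
python3 -m jog '[0,0,0,0.0015,0,0,0.03, 0,0,0,0,0,0,0.03]' 45|grep -E "pos|force"; python3 -m jog '[0,0,0,0.0015,0,0,0.03, 0,0,0,0,0,0,0.03]'|grep -E "pos|force"
```

```text
eef_pos: [0.3806, -0.3027, 0.0295]
force: [1.1, 11.3, 2.8]
eef_pos: [0.3808, -0.3027, 0.0281]
force: [1.9, 11.5, 2.6]
```

```bash
python3 -m jog '[0,0,0,0.0015,0,0,0.03, 0,0,0,0,0,0,0.03]'|grep -E "pos|force|gap";  python3 - <<'E'
from h import *
s=r.state();p,d=vision.camera("wrist");W=cloud("wrist",d,camT("wrist",s))
print([np.round(np.nanmedian(W[v,300:340],0),4).tolist() for v in range(265,290,4)])
E
```

```text
eef_pos: [0.3809, -0.3027, 0.0267]
force: [3.1, 11.2, 4.7]
finger_gap: 0.0373
[[0.376, -0.3011, 0.0456], [0.3771, -0.301, 0.0474], [0.3784, -0.3014, 0.0484], [0.38, -0.3016, 0.0493], [0.3815, -0.3019, 0.0501], [0.3488, -0.2974, 0.1103], [0.349, -0.2974, 0.1123]]
```

```bash
python3 -m jog '[0,0,0,0.0015,0,0.0004,0.03, 0,0,0,0,0,0,0.03]'|grep -E "pos|force"; python3 -m jog '[0,0,0,0.001,0,0,0.03, 0,0,0,0,0,0,0.03]'|grep -E "pos|force"
```

```text
eef_pos: [0.3812, -0.3027, 0.0253]
force: [1.4, 11.9, 7.2]
eef_pos: [0.3813, -0.3028, 0.0242]
force: [2.5, 10.3, 3.0]
```

```bash
python3 -m jog '[0,0,0,0.001,0,0,0.03, 0,0,0,0,0,0,0.03]'|grep -E "pos|force|gap"
```

```text
eef_pos: [0.3814, -0.3028, 0.0236]
force: [0.1, 13.6, 11.6]
finger_gap: 0.0373
```

```bash
python3 -m jog '[0,0,0,0,0,0,0.03]'|grep -E "pos|force"; python3 -m jog '[0,0,0,0,0,0,0.03]'|grep -E "pos|force|gap";  python3 - <<'E'
from h import *
s=r.state();p,d=vision.camera("wrist");W=cloud("wrist",d,camT("wrist",s))
print([np.round(np.nanmedian(W[v,300:340],0),4).tolist() for v in range(265,286,4)])
E
```

```text
eef_pos: [0.3814, -0.3028, 0.0236]
force: [0.5, 12.5, 11.7]
eef_pos: [0.3814, -0.3028, 0.0236]
force: [0.9, 12.6, 12.2]
finger_gap: 0.0374
[[0.376, -0.3012, 0.0431], [0.3771, -0.3013, 0.045], [0.3782, -0.3015, 0.0465], [0.3797, -0.3016, 0.0473], [0.3813, -0.3019, 0.048], [0.3492, -0.2977, 0.1073]]
```

Steady 12 N on the brake. I release, rise, and check that it holds.

```bash
python3 -m jog '[0,0,0,0,0,0,0.065, 0,0,0,0,0,0,0.065, 0,0,0,0,0,0,0.065, 0,0,0,0,0.002,0,0.065, 0,0,0,0,0,0,0.065]'; python3 -m jog '[0,0,0,-0.02,0,0,0.065, 0,0,0,-0.036,0,0,0.065, 0,0,0,-0.04,0,0,0.065, 0,0,0,-0.04,0,0,0.065, 0,0,0,-0.04,0,0,0.065, 0,0,0,0,0,0,0.065]';  python3 - <<'E'
from h import *
for n in("wrist","top"):
    s=r.state();p,d=vision.camera(n);np.savez(f"pics/{n}4.npz",p=p,d=d,T=camT(n,s))
    if n=="wrist":A=p
cv2.imwrite("pics/w4.png",A[:,:,::-1])
E
```

```text
time_s: 9.32
eef_pos: [0.3802, -0.3036, 0.0231]
tcp_rot: [[0.0, 0.146, 0.989], [0.0, 0.989, -0.146], [-1.0, 0.0, 0.0]]
force: [0.7, -0.5, -0.6]
finger_gap: 0.0609
time_s: 9.82
eef_pos: [0.3826, -0.306, 0.206]
tcp_rot: [[0.01, 0.147, 0.989], [-0.003, 0.989, -0.147], [-1.0, -0.002, 0.01]]
force: [1.1, -0.1, 0.4]
finger_gap: 0.0648
```

View pics/w4.png

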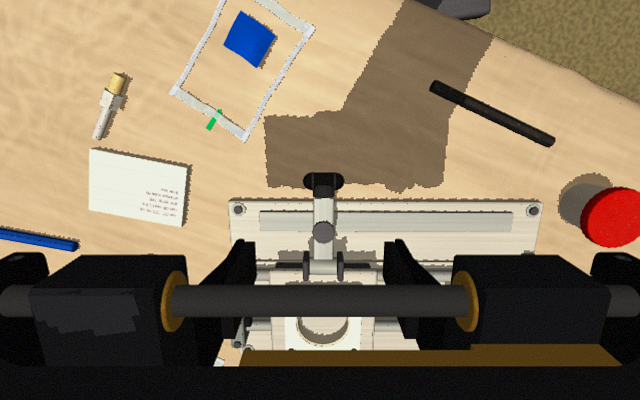

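The wrist view shows the grip still at (324,181) with the bed's outer end at left, so the brake holds. The nest bore is visible at about (322,325). Next is the cup.

```bash
python3 -m jog '[0,0,0,0,0.03,0.0047,0.078, 0,0,0,0,0.0407,0.0047,0.078, 0,0,0,0,0.0407,0.0047,0.078, 0,0,0,0,0.0407,0.0047,0.078, 0,0,0,0,0.0407,0.0047,0.078, 0,0,0,0,0.0407,0.0047,0.078, 0,0,0,0,0.0407,0.0047,0.078, 0,0,0,0,0.011,0,0.078]'; python3 -m jog '[0,0,0,0.02,0,0,0.078, 0,0,0,0.02,0,0,0.078, 0,0,0,0,0,0,0.078]';  python3 - <<'E'
from h import *
R=np.load("shuttle.npz");L=lambda w:R["R"].T@(w[:2]-R["o"])
s=r.state();print(np.round(s["eef_pos"],4),np.round(s["tcp_rot"],3).tolist());T=camT("wrist",s);p,d=vision.camera("wrist")
hsv=cv2.cvtColor(p,cv2.COLOR_RGB2HSV);m=((hsv[...,0]<6)|(hsv[...,0]>174))&(hsv[...,1]>150)&(hsv[...,2]>60);m[260:]=0
c,_=cv2.findContours(m.astype(np.uint8),0,2);c=max(c,key=cv2.contourArea);x,y,w,h=cv2.boundingRect(c);(cx,cy),rad=cv2.minEnclosingCircle(c)
q=ray("wrist",[[cx,cy],[cx+rad,cy]],.054,T);print("lid",(x,y,w,h),q[0],np.linalg.norm(q[0]-q[1]))
p,d=vision.camera("top");np.savez("pics/top5.npz",p=p,d=d)
crop=cv2.resize(p[110:240,230:390],None,fx=4.8,fy=4.4,interpolation=cv2.INTER_CUBIC);cv2.imwrite("pics/c5.png",crop[:,:,::-1])
E
```

```text
time_s: 10.58
eef_pos: [0.4542, -0.0201, 0.1974]
tcp_rot: [[-0.002, 0.139, 0.99], [0.001, 0.99, -0.139], [-1.0, 0.0, -0.002]]
force: [0.6, 0.4, -0.2]
finger_gap: 0.0781
time_s: 10.83
eef_pos: [0.4514, -0.0263, 0.1547]
tcp_rot: [[-0.007, 0.145, 0.989], [-0.001, 0.989, -0.145], [-1.0, -0.002, -0.007]]
force: [-1.2, -0.2, -0.8]
finger_gap: 0.0778
[ 0.4514 -0.0263  0.1547] [[-0.007, 0.145, 0.989], [-0.001, 0.989, -0.145], [-1.0, -0.002, -0.007]]
lid (282, 172, 75, 74) [ 0.45670628 -0.02689981  0.054     ] 0.029518355905156272
```

View pics/c5.png

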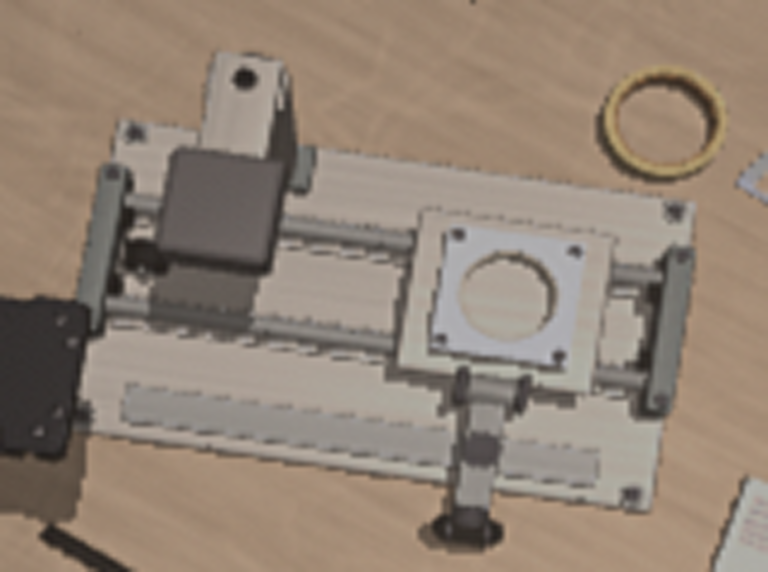

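The top crop shows the carriage braked at the outer end. The nest's white block corners are (447,226), (588,240), (573,367) and (430,353), with the bore at about (508,295). I take the cup now and compute the nest.

```bash
python3 -m jog '[0,0,0,0.03,-0.0005,0.006,0.078, 0,0,0,0.03,0,0,0.078, 0,0,0,0.03,0,0,0.078, 0,0,0,0.025,0,0,0.078, 0,0,0,0.01,0,0,0.078, 0,0,0,0,0,0,0.078]'; python3 -m jog '[0,0,0,0,0,0,0.045, 0,0,0,0,0,0,0.045, 0,0,0,0,0,0,0.045, 0,0,0,0,0,0,0.045, 0,0,0,0,0,0,0.045]' 15;  python3 - <<'E'
from h import *
R=np.load("shuttle.npz");L=lambda w:R["R"].T@(w[:2]-R["o"]);T=camT("top")
f=lambda c,z:ray("top",np.array(c,float)/[4.8,4.4]+[230,110],z,T)
q=f([[447,226],[588,240],[573,367],[430,353]],.071);print(q.mean(0),L(q.mean(0)),[np.linalg.norm(q[i]-q[i-1]) for i in range(4)])
b=f([[508,295]],.071)[0];print("bore",b)
g=f([[467,530]],.04)[0];print("grip",g,L(g))
# bore floor vs rim in image: contour of bright block, hole
a=np.load("pics/top5.npz");p=a["p"];W=cloud("top",a["d"],T);m=np.zeros(p.shape[:2],bool);m[160:196,315:356]=1
blk=m&(abs(W[...,2]-.071)<.006);v,u=np.nonzero(blk);w=ray("top",np.c_[u,v],.071,T)[:,:2].astype(np.float32);print("block rect",len(u),cv2.minAreaRect(w))
np.save("top5blk.npy",blk)
E
```

```text
time_s: 11.43
eef_pos: [0.4591, -0.0279, 0.0329]
tcp_rot: [[-0.003, 0.146, 0.989], [-0.001, 0.989, -0.146], [-1.0, -0.001, -0.003]]
force: [-1.4, 0.2, 1.2]
finger_gap: 0.0778
time_s: 11.85
eef_pos: [0.4611, -0.0275, 0.0353]
tcp_rot: [[0.002, 0.145, 0.989], [0.001, 0.989, -0.145], [-1.0, 0.001, 0.002]]
force: [-0.7, -0.0, 7.2]
finger_gap: 0.0598
[ 0.520202   -0.32447778  0.071     ] [ 0.03496669 -0.06697378] [np.float64(0.07715674897539172), np.float64(0.07748533690101556), np.float64(0.07716327873671712), np.float64(0.07782112694740578)]
bore [ 0.52091992 -0.32361152  0.071     ]
grip [ 0.38362929 -0.30274462  0.04      ] [-0.10331579 -0.06542717]
block rect 561 ((0.51507967710495, -0.3215089440345764), (0.07566870748996735, 0.08948338031768799), 81.37286376953125)
```

```bash
python3 -m jog '[0,0,0,0,0,0,0.078, 0,0,0,0,0,0,0.078, 0,0,0,0,0,0,0.078, 0,0,0,0,0,0,0.078]';  python3 - <<'E'
from h import *
s=r.state();print(s["eef_pos"],s["force"])
p,d=vision.camera("side");q,_=vision.camera("wrist")
c=np.hstack([cv2.resize(p[190:310,240:400],(480,360),interpolation=cv2.INTER_CUBIC),cv2.resize(q[150:400,200:440],(320,360))])
cv2.imwrite("pics/c6.png",c[:,:,::-1])
E
```

```text
time_s: 12.18
eef_pos: [0.46, -0.0275, 0.034]
tcp_rot: [[-0.0, 0.145, 0.989], [0.0, 0.989, -0.145], [-1.0, 0.0, -0.0]]
force: [0.0, 0.2, 0.0]
finger_gap: 0.0751
[ 0.45998936 -0.02752425  0.03404829] [0.03837999 0.17243311 0.04955604]
```

View pics/c6.png

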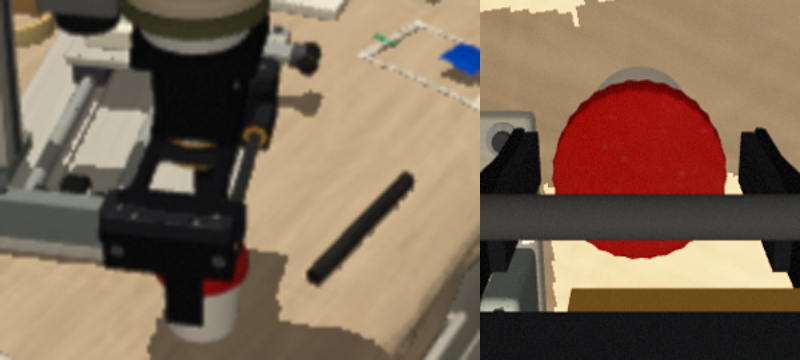

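The crop shows the lid centred between the open fingers and the cup upright. I lower 5 mm for a fuller pad grip and close again.

```bash
python3 -m jog '[0,0,0,0.005,0,-0.0025,0.078, 0,0,0,0,0,0,0.078, 0,0,0,0,0,0,0.045, 0,0,0,0,0,0,0.045, 0,0,0,0,0,0,0.045, 0,0,0,0,0,0,0.045, 0,0,0,0,0,0,0.045]' 15; python3 -m jog '[0,0,0,-0.004,0,0,0.045, 0,0,0,-0.02,0,0,0.045, 0,0,0,0,0,0,0.045]'
```

```text
time_s: 12.87
eef_pos: [0.4577, -0.0272, 0.0291]
tcp_rot: [[0.0, 0.145, 0.989], [0.0, 0.989, -0.145], [-1.0, 0.0, 0.0]]
force: [0.3, -0.6, -1.6]
finger_gap: 0.0594
time_s: 13.12
eef_pos: [0.4591, -0.0273, 0.0555]
tcp_rot: [[0.003, 0.146, 0.989], [0.0, 0.989, -0.146], [-1.0, 0.001, 0.003]]
force: [1.7, 0.7, 0.1]
finger_gap: 0.0599
```

```bash
python3 -m jog '[0,0,0,-0.035,0,0,0.045, 0,0,0,-0.035,0,0,0.045, 0,0,0,-0.025,-0.02,0,0.045, 0,0,0,0,-0.035,0,0.045, 0,0,0,0,-0.04,0,0.045, 0,0,0,0,-0.04,0,0.045, 0,0,0,0,-0.04,0,0.045, 0,0,0,0,-0.04,0,0.045]'; python3 -m jog '[0,0,0,0,-0.04,0,0.045, 0,0,0,0,-0.03,0.015,0.045, 0,0,0,0,0,0.03,0.045, 0,0,0,0,0,0.03,0.045, 0,0,0,0,0,0.02,0.045, 0,0,0,0,0,0.008,0.045, 0,0,0,0,0,0,0.045, 0,0,0,0,0,0,0.045]'; python3 -c "
from bench import r;import numpy as np
s=r.state();print(np.round(s['eef_pos'],4),np.round(s['force'],2),np.round(s['tcp_rot'],4).tolist())
d=np.array([.5205,-.3242])-s['eef_pos'][:2];R=np.array(s['tcp_rot']);print('to go y,z',d@R[:2,1],d@R[:2,2])"
```

```text
time_s: 13.78
eef_pos: [0.4258, -0.2416, 0.1482]
tcp_rot: [[0.001, 0.145, 0.989], [0.0, 0.989, -0.145], [-1.0, 0.0, 0.001]]
force: [-0.1, -0.3, -1.0]
finger_gap: 0.0591
time_s: 14.45
eef_pos: [0.5171, -0.3244, 0.1476]
tcp_rot: [[-0.001, 0.146, 0.989], [-0.0, 0.989, -0.146], [-1.0, -0.0, -0.001]]
force: [-0.2, 0.0, -0.3]
finger_gap: 0.0597
[ 0.5171 -0.3244  0.1476] [-0.19  0.02 -0.31] [[-0.0013, 0.1458, 0.9893], [-0.0001, 0.9893, -0.1458], [-1.0, -0.0002, -0.0012]]
to go y,z 0.0007157200483397915 0.0033448553379572124
```

```bash
python3 -m jog '[0,0,0,0.02,0.0007,0.0042,0.045, 0,0,0,0.02,0,0,0.045, 0,0,0,0.01,0,0,0.045, 0,0,0,0.005,0,0,0.045, 0,0,0,0,0,0,0.045]'|grep -E "pos|force"; python3 -m jog '[0,0,0,0.003,0,0,0.045, 0,0,0,0,0,0,0.045]'|grep -E "pos|force"; python3 -m jog '[0,0,0,0.003,0,0,0.045, 0,0,0,0,0,0,0.045]'|grep -E "pos|force|gap"
```

```text
eef_pos: [0.5211, -0.3239, 0.0925]
force: [0.3, -0.1, -1.9]
eef_pos: [0.5224, -0.3244, 0.0907]
force: [-0.6, -0.1, -0.6]
eef_pos: [0.5224, -0.3241, 0.0871]
force: [0.2, 0.1, -1.4]
finger_gap: 0.0599
```

```bash
python3 -m jog '[0,0,0,0.002,0,0,0.045, 0,0,0,0,0,0,0.045]'|grep -E "pos|force"; python3 -m jog '[0,0,0,0.0013,0,0,0.045, 0,0,0,0,0,0,0.045, 0,0,0,0,0,0,0.045]'|grep -E "pos|force|gap"
```

```text
eef_pos: [0.5222, -0.3241, 0.0848]
force: [-0.1, 0.5, -0.7]
eef_pos: [0.5225, -0.3242, 0.0843]
force: [-1.9, 1.3, 5.0]
finger_gap: 0.0595
```

Contact came at the expected height, so the cup is seated. I let go and rise.

```bash
python3 -m jog '[0,0,0,0,0,0,0.08, 0,0,0,0,0,0,0.08, 0,0,0,0,0,0,0.08, 0,0,0,0,0,0,0.08]'|grep -E "pos|force|gap"; python3 -m jog '[0,0,0,-0.015,0,0,0.08, 0,0,0,-0.03,0,0,0.08, 0,0,0,-0.035,0,0,0.08, 0,0,0,0,0,-0.035,0.065, 0,0,0,0,0,-0.04,0.065, 0,0,0,0,0,-0.04,0.065, 0,0,0,0,0,-0.025,0.065, 0,0,0,0,0,0,0.065]'; python3 - <<'E'
from h import *
s=r.state();p,d=vision.camera("wrist");T=camT("wrist",s);W=cloud("wrist",d,T);np.savez("pics/w7.npz",p=p,d=d,T=T)
t,dt=vision.camera("top");np.savez("pics/top7.npz",p=t,d=dt)
sd,_=vision.camera("side")
c=np.vstack([np.hstack([p,]),np.hstack([cv2.resize(t[140:230,300:390],(320,200)),cv2.resize(sd[170:270,230:390],(320,200))])])[:600]
cv2.imwrite("pics/c7.png",c[:,:,::-1])
E
```

```text
eef_pos: [0.5224, -0.324, 0.0836]
force: [-0.3, 0.8, 0.2]
finger_gap: 0.0764
time_s: 16.62
eef_pos: [0.3792, -0.3039, 0.1634]
tcp_rot: [[0.0, 0.149, 0.989], [0.003, 0.989, -0.149], [-1.0, 0.003, -0.0]]
force: [0.4, 0.2, -0.6]
finger_gap: 0.0658
```

View pics/c7.png

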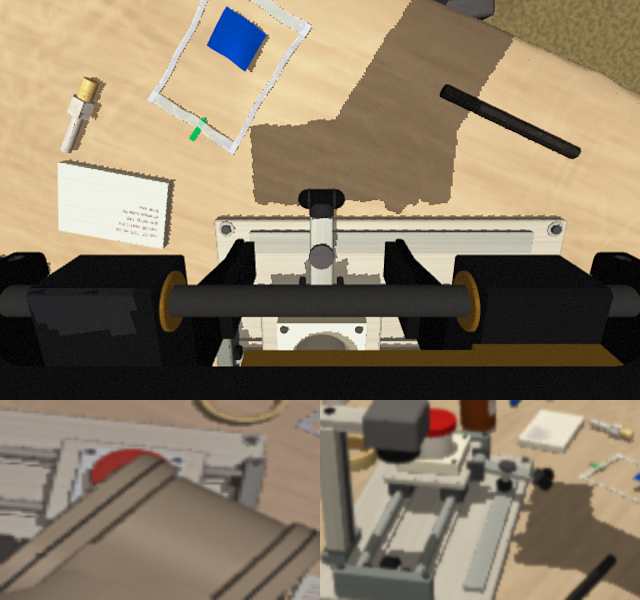

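The side crop shows the cup upright in the nest, the red lid seen in the top crop sits over the nest, and the grip is still at (321,199), so the carriage is still braked. Next I regrip the lever and swing it up.

```bash
python3 -m jog '[0,0,0,0.033,0.001,0.0025,0.065, 0,0,0,0.033,0,0,0.065, 0,0,0,0.033,0,0,0.065, 0,0,0,0.025,0,0,0.065, 0,0,0,0.015,0,0,0.065, 0,0,0,0,0,0,0.065, 0,0,0,0,0,0,0.065]'|grep -E "pos|force"; python3 -m jog '[0,0,0,0,0,0,0.03, 0,0,0,0,0,0,0.03, 0,0,0,0,0,0,0.03, 0,0,0,0,0,0,0.03]' 40
```

```text
eef_pos: [0.3865, -0.3034, 0.0243]
force: [-0.3, -0.2, 0.4]
time_s: 17.68
eef_pos: [0.3871, -0.3033, 0.0255]
tcp_rot: [[0.002, 0.145, 0.989], [-0.0, 0.989, -0.145], [-1.0, 0.0, 0.002]]
force: [-0.5, 0.3, -0.2]
finger_gap: 0.0458
```

```bash
python3 -m jog '[0,0,0,0,0,-0.005,0.048, 0,0,0,0,0,0,0.03, 0,0,0,0,0,0,0.03, 0,0,0,0,0,0,0.03, 0,0,0,0,0,0,0.03]'
```

```text
time_s: 18.1
eef_pos: [0.3813, -0.3024, 0.0248]
tcp_rot: [[-0.0, 0.145, 0.989], [0.0, 0.989, -0.145], [-1.0, 0.0, -0.0]]
force: [-2.7, 0.3, 3.5]
finger_gap: 0.0374
```

```bash
python3 -m jog '[0,0,0,-0.0063,0,-0.0006,0.03, 0,0,0,-0.0064,0,-0.0002,0.03, 0,0,0,-0.0127,0,0.001,0.03, 0,0,0,-0.0124,0,0.0028,0.03, 0,0,0,-0.006,0,0.0022,0.03, 0,0,0,-0.006,0,0.0026,0.03, 0,0,0,-0.0035,0,0.002,0.03, 0,0,0,0,0,0,0.03]'; python3 - <<'E'
from h import *
s=r.state();p,d=vision.camera("wrist");W=cloud("wrist",d,camT("wrist",s))
print([np.round(np.nanmedian(W[v,300:340],0),4).tolist() for v in range(245,290,5)])
E
```

```text
time_s: 18.77
eef_pos: [0.3902, -0.3024, 0.0782]
tcp_rot: [[-0.003, 0.145, 0.989], [0.003, 0.989, -0.145], [-1.0, 0.003, -0.003]]
force: [-4.8, 6.8, 7.0]
finger_gap: 0.0372
[[0.4128, -0.3045, 0.0104], [0.4157, -0.3049, 0.0127], [0.383, -0.3004, 0.0914], [0.3841, -0.3005, 0.0941], [0.3859, -0.3008, 0.0956], [0.3877, -0.301, 0.0968], [0.3902, -0.3014, 0.0972], [0.3927, -0.3018, 0.0969], [0.3585, -0.2969, 0.1622]]
```

```bash
python3 -m jog '[0,0,0,-0.005,0,0.0025,0.03, 0,0,0,-0.005,0,0.0028,0.03, 0,0,0,0,0,0,0.03, 0,0,0,0,0,0,0.03]'; python3 - <<'E'
from h import *
s=r.state();p,d=vision.camera("wrist");W=cloud("wrist",d,camT("wrist",s))
print([np.round(np.nanmedian(W[v,300:340],0),4).tolist() for v in range(255,285,5)])
E
```

```text
time_s: 19.15
eef_pos: [0.3958, -0.3034, 0.0883]
tcp_rot: [[-0.002, 0.145, 0.989], [0.002, 0.989, -0.145], [-1.0, 0.002, -0.002]]
force: [-4.2, 5.6, 3.7]
finger_gap: 0.0371
[[0.3882, -0.3013, 0.1018], [0.3899, -0.3016, 0.1038], [0.3917, -0.3019, 0.1049], [0.394, -0.3022, 0.1058], [0.3965, -0.3025, 0.1056], [0.3998, -0.3031, 0.1045]]
```

The lever is well up (about 0.09). Now I release and let the carriage run.

```bash
python3 -m jog '[0,0,0,0,0,0,0.085, 0,0,0,0,0,0,0.085, 0,0,0,-0.02,0,0,0.085, 0,0,0,-0.03,0,0,0.085, 0,0,0,-0.04,0,0,0.085, 0,0,0,-0.02,0,-0.02,0.085, 0,0,0,0,0,-0.02,0.085, 0,0,0,0,0,0,0.085]'; python3 -m jog '[0,0,0,0,0,0,0.085, 0,0,0,0,0,0,0.085, 0,0,0,0,0,0,0.085, 0,0,0,0,0,0,0.085, 0,0,0,0,0,0,0.085, 0,0,0,0,0,0,0.085, 0,0,0,0,0,0,0.085, 0,0,0,0,0,0,0.085]'|grep force; python3 - <<'E'
from h import *
t,dt=vision.camera("top");sd,_=vision.camera("side");np.savez("pics/top8.npz",p=t,d=dt)
c=np.hstack([cv2.resize(t[110:260,200:390],(400,320)),cv2.resize(sd[160:310,220:400],(400,320))])
cv2.imwrite("pics/c8.png",c[:,:,::-1])
E
```

```text
time_s: 19.87
eef_pos: [0.3548, -0.3002, 0.1996]
tcp_rot: [[0.003, 0.149, 0.989], [0.0, 0.989, -0.149], [-1.0, 0.001, 0.003]]
force: [0.3, -0.3, -0.2]
finger_gap: 0.081
force: [0.0, 0.7, 0.7]
```

View pics/c8.png

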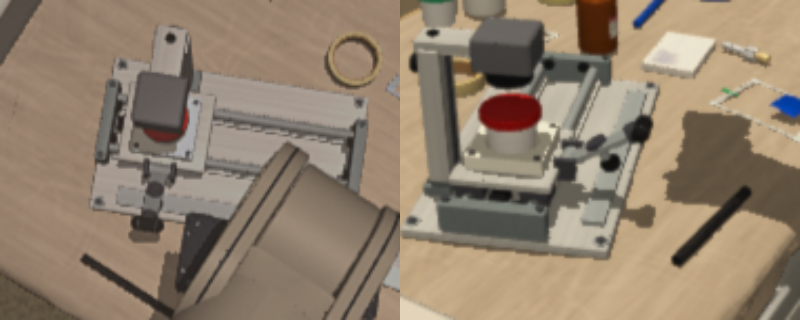

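The carriage is home: the grip is at top-view px (270,214) against (270,215) at the start. The cup stands upright under the head, the lever is up and the robot is clear.

```bash
python3 -c "
from bench import job
print(job.hand_in())"
```

```text
the job is handed in; nothing more can be done
None
```

The job is done and handed in. The cup is upright in the nest, the carriage is home under the check head, and the lever is up. It took about 21 s of the 67 s allowed.

- **Braking:** I drew the carriage to the outer stop by the T-bar and pressed the grip down until the force read a steady 12 N. It stayed put after release, and still did while I loaded the cup.
- **Cup:** I set it in the nest, with contact at the expected height, and let go. The first grip on the lid pushed up with 7 N, so I opened and gripped again 5 mm lower before lifting.
- **Release:** I swung the lever up to about 0.09 rad and opened the fingers.
- **Last checks:** The grip is back within 1 pixel of its starting place in the top view. The side view shows the cup upright under the head. The tool force reads about zero, and in the part of the scene those last views cover nothing lying around had moved.

**Not fully clean:**
- The pads slid about 5 mm on the grip while I pressed it down. The force readings jumped just before the foot bit, then settled at 12 N.
- When I swung the lever up, my first grip was about 6 mm off centre, so I shifted it as the fingers closed.

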